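# Snap the cover cap into the desk shelf's cable port

### The arm

A 7-joint arm with a two-finger parallel gripper is mounted at the origin on the work surface. World frame = base frame: x ahead of the robot, y to its left, z up, the work surface at z = 0. Lengths are in m, angles in rad, forces in N, time in s.
With the tool pointing down it reaches from about 0.4 to 0.85 m from the base axis. Payload 4.5 kg.
Tool frame: the origin (TCP) lies at the very end of the fingers, on their centre line; the grasp point (between the pads) lies 19 mm behind it (grip_point_offset is the distance from the TCP to the grasp point, in m); z points along the fingers, y is the line along which they close (so a half turn about z gives the same grasp; the last joint's range is limited). The gripper opens to 88 mm and grips with 3 to 60 N. Pads are 18 mm wide; open, the fingers measure 123 mm over their backs; the gripper's body (75 mm by 187 mm) begins 45 mm behind the grasp point.
Start: joints at [1.33, 0.689, -0.195, 1.565, 0.157, 0.902, -0.215], TCP at [0.17, -0.602, 0.239] pointing down, gripper open.
Joint ranges: [-3.01, 3.01], [-0.46, 2.08], [-1.47, 1.51], [0.13, 2.56], [-1, 4.14], [0.04, 2.09], [-2.66, 2.66]. Speed limits (rad/s): [2.57, 2.57, 3.14, 3.14, 3.14, 3.14, 3.14].

### API

Orientations are given as a unit quaternion [x, y, z, w].
In Python, from plant import get_state, snapshot, camera_params, finish_job, grip_point_offset gives the robot as it stands.
- The arm moves only by the tool hand_motion, called after "Request:" as name(argument=value, ...) on one line, values as JSON. Schema: {"type":"object","properties":{"rows":{"type":"array","items":{"type":"array","items":{"type":"array","items":{"type":"number"},"minItems":7,"maxItems":7},"minItems":1,"maxItems":10},"minItems":1,"maxItems":1},"grip_force":{"type":"number"},"only":{"type":"string"},"quiet":{"type":"boolean"},"lines":{"type":"string"}},"required":["rows"],"additionalProperties":false}. rows is a list that holds a single list of rows (three levels of brackets), with 1 to 10 rows, each of 7 numbers: the opening from 0.0 (shut) to 1.0 (fully open), then dx, dy, dz in mm, then a rotation vector rx, ry, rz in units of 0.1 rad; each row is the pose to reach, as a shift and turn from the pose commanded when the call began, along the tool's axes at that moment; what a row does not reach only later rows make up. A row lasts 1/10 s, in which the tool goes at most 0.05 m and 0.15 rad, less where a joint would pass 70% of its speed; a pose out of reach is approached as far as the arm can. The fingers move at their own pace and stop on an object; grip_force is the grip in N (left out, the last holds). Time passes only in rows, so rows that do not move let the fingers close. The tool returns the time, the measured TCP pose, the force, the opening and the grip force at its end. only (a regular expression) keeps the lines of the reply that match it, lines (a string "A,B") keeps lines A to B, and quiet returns only ok. Input that does not fit is refused with a message, and nothing moves.
- get_state(): the state, without advancing time (a new reading comes with each control period).
- snapshot(name): name is "scene" or "top" or "wrist"; returns (picture, depth): 384x512x3 uint8, red, green, blue; 384x512 float32, m along the optical axis (not along the pixel's ray), 0 where there is no reading.
- camera_params(name): a dict with "fx", "fy", "cx", "cy" (pixels), "rvec" (rotation vector, rad) and "tvec" (3), from world to camera coordinates, as OpenCV has them. Camera axes: x right, y down, z forward; pixel columns grow to the right and rows downward; lengths in m; the calibration is good to about 2 mm. A picture is of the moment at which its call begins: read the wrist's pose just before it. camera_params takes no time and is no camera call; for the wrist camera it gives the pose at the moment of the call.
- finish_job(): hands the job in; it is judged then, once.
The state is a dict: "clock": time; "q": joint angles; "qd": joint speeds; "joint_torque": joint torques, N m; "tool_pos": TCP position; "eef_rot": TCP orientation; "contact_force": force on the tool from outside, world axes, zero at the start; "moment": the same for the moment, N m; "opening": opening from 0.0 (shut) to 1.0 (fully open); "finger_force": force on a finger pad.
Only numpy, scipy, OpenCV 4.12 (cv2) and the standard library are available. Lean on these libraries where they do the work, as an engineer would, in place of code of your own. Each camera call takes 0.05 s, during which the arm holds its last target. There are 200 camera calls.

### The job

The stapler has been left lying across the open cable port of the desk shelf: move it off and stand it gently on its base, clear of the port, anywhere on the shelf or the desk. Then put the loose cover cap into the open port and press it until it clicks home, its rim flat on the port all round. Keep pressing firmly after the click and finish like that, with the fingers still pushing the cap down; leave the mug, the pen pot and the tape where they are.

Things in the scene. Friction and masses are not known exactly. Their poses are not given: they have to be found in the camera images.
- shelf: Low pale wooden desk shelf (screen riser), fixed: 240 mm (its x) by 620 mm (its y), top face 100 mm above the desk. Origin: centre of its footprint, at desk height. Two round cable ports, both 30 mm to -x of its middle line, one 150 mm to +y and one 150 mm to -y; which of the two is open varies.
- port: The open cable port: fixed black plastic liner in the shelf, round flange 62 mm across standing 2.5 mm above the shelf's top, bore 45 mm across, 20 mm deep and open below. Four spring tongues stick 4 mm into the bore, 5.5 mm down. Origin: centre of the bore in the flange's top face; z up.
- port_shut: The other cable port of the shelf, the same liner with a cap already fitted (fixed, 5 mm higher than the flange). Origin as for the open port. Nothing to do here.
- cap: Loose cover cap, black, 40 g: flat disc 54 mm across, 5 mm thick, on a snap plug 19 mm long (neck 37 mm, lip 43 mm across 8 to 10 mm below the disc, tapering to 32 mm at the foot). At the start it stands on its foot, disc up, on the middle of the shelf. Origin: centre of the disc's underside, 19 mm above the foot; z up. Fully home, it meets the port's origin.
- stapler: Desk stapler, grey and black with steel magazine, about 260 g, standing on its flat base across the open port: 140 mm long (its x), 52 mm high; base 36 mm wide, upper arm 34 mm wide between 30 and 50 mm above the base. Origin: centre of the base's underside; z up.
- mug: White mug on the desk beside the shelf, 82 mm across, 95 mm high, handle to its +y. Origin: centre of its underside. Bystander.
- pen_pot: Round dark pen pot on the desk beside the shelf, 72 mm across, 100 mm high, pens to 175 mm. Origin: centre of its underside. Bystander.
- tape: Roll of clear tape lying flat on the shelf by the closed port, 64 mm across, 19 mm high. Origin: centre of its underside. Bystander.
- cap_top (a point): Middle of the cap's flat top, where to press; 5 mm above the cap's origin. Set into the port the cap rests on the tongues about 10 mm too high; pushed down, it resists with up to about 7 to 13 N, gives way at the click with 4 to 5 mm still to go, then stops on the flange.
Things that resemble listed ones, but are neither listed nor needed, are in the scene too. Leave any blue or green look-alike of the cap alone. Of the things that look like the stapler, the larger one is meant.

How it is judged:
By the outcome, as a careful person would: the job done as asked, in the order asked, and still so for the second after the job is handed in, while the arm keeps its last pose, push and grip.
It also fails if it takes over 67 s, if anything falls off the work surface, if the arm or the gripper's body presses on something with over 40 N, if the wrist force passes 120 N, or if a joint passes its speed limit or range.

## Working session

There is one attempt and no reset: what is moved stays moved. The work goes in short steps, Python scripts to look and compute and a tool call to move; the robot and the scene stay as the last step left them, time stands still between calls to the robot, and variables do not carry over. Pictures are saved under pics/ and viewed, at most 10 in all, crops included, and the job is handed in when it is done.

```bash
ls; mkdir -p pics; cat > h.py <<'E'
import numpy as np,cv2
from plant import *
from scipy.spatial.transform import Rotation as R
def cam(n):
    c=camera_params(n); K=np.array([[c['fx'],0,c['cx']],[0,c['fy'],c['cy']],[0,0,1]])
    return K,R.from_rotvec(c['rvec']).as_matrix(),np.array(c['tvec'])
def onplane(c,uv,z):
    K,M,t=c; uv=np.atleast_2d(uv).astype(float)
    d=np.c_[uv,np.ones(len(uv))]@np.linalg.inv(K).T@M; o=-M.T@t
    return o+d*((z-o[2])/d[:,2])[:,None]
def cloud(c,D):
    K,M,t=c; v,u=np.mgrid[:D.shape[0],:D.shape[1]]
    p=np.stack([(u-K[0,2])/K[0,0]*D,(v-K[1,2])/K[1,1]*D,D],-1)
    return (p-t)@M
def totool(d):
    s=get_state(); return R.from_quat(s['eef_rot']).inv().apply(d)
E
python3 - <<'E'
from h import *
s=get_state();print(s)
for n in ['top','scene']:
    I,D=snapshot(n);cv2.imwrite(f'pics/{n}0.png',I[:,:,::-1]);np.savez(f'{n}0.npz',I=I,D=D)
    c=cam(n);print(n,-c[1].T@c[2],(D==0).mean())
E
```

```text
pics
{'clock': 0.0, 'q': array([ 1.32981984,  0.68999432, -0.19456315,  1.56634412,  0.15732124,
        0.90248593, -0.21511781]), 'qd': array([ 1.94185244e-03,  9.06100747e-04, -9.81503626e-05, -4.42283831e-04,
        1.33290262e-03, -4.66237138e-04, -2.12614955e-03]), 'joint_torque': array([ 1.84165447e-04, -5.27556646e+01, -1.26656268e+00, -1.53422749e+01,
       -5.25838591e-02,  6.55785960e-03,  1.53123374e-04]), 'tool_pos': array([ 0.16938486, -0.60095355,  0.2379048 ]), 'eef_rot': array([ 9.90568590e-01,  1.37014694e-01, -1.82783158e-04, -8.98810369e-04]), 'contact_force': array([-0.50023705, -0.14563462, -0.06186808]), 'moment': array([ 0.04166579, -0.01138498, -0.02440967]), 'finger_force': 0.0, 'opening': 0.9991525527279302}
top [0.42556063 0.02656495 1.18545342] 0.004109700520833333
scene [ 1.57287972 -0.12316787  0.89411706] 0.004109700520833333
```

View pics/top0.png

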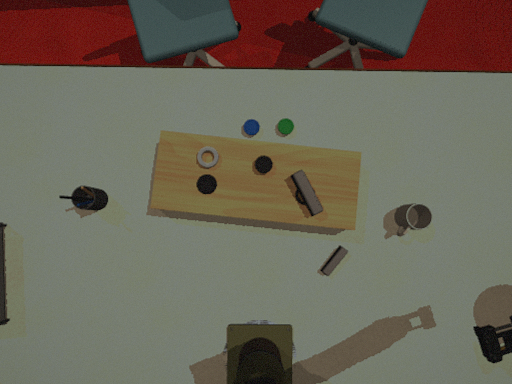

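View pics/scene0.png

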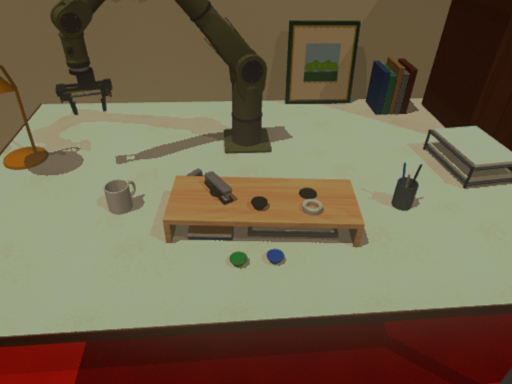

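The top view shows the stapler at about (307,193) on the shelf's right part, the loose cap at (263,164), the closed port at (207,184) and the tape at (207,157). A smaller stapler look-alike is on the desk at (333,261), the mug at (413,216), and the blue and green caps are beyond the shelf. The scene view agrees.

```bash
python3 - <<'E'
from h import *
c=cam('top');z=np.load('top0.npz');I,D=z['I'],z['D'];P=cloud(c,D)
m=((abs(P[...,2]-.1)<.006)&(P[...,0]>.25)&(P[...,0]<.8)&(abs(P[...,1])<.5)).astype(np.uint8)
n,l,st,_=cv2.connectedComponentsWithStats(m);k=1+st[1:,4].argmax()
pts=onplane(c,np.argwhere(l==k)[:,::-1],.1)[:,:2]
(cx,cy),(w,h),a=r=cv2.minAreaRect((pts*1000).astype(np.float32));print('shelf',r)
B=cv2.boxPoints(r)
ed=[B[(i+1)%4]-B[i] for i in range(4)];e=max(ed,key=np.linalg.norm);e=e/np.linalg.norm(e)*(1 if e[int(abs(e[1])>.5)]>0 else -1)
if e[1]<0:e=-e
ex=np.array([e[1],-e[0]]);ctr=np.array([cx,cy]);print('yaw',np.degrees(np.arctan2(ex[1],ex[0])),[ctr-30*ex+s*150*e for s in(1,-1)])
# things above shelf
for lo,hi,nm in[(.113,.2,'hi'),(.135,.2,'top')]:
    m=((P[...,2]>lo)&(P[...,2]<hi)&(l!=k)).astype(np.uint8)
    n2,l2,s2,c2=cv2.connectedComponentsWithStats(m)
    for i in range(1,n2):
        if s2[i,4]<30 or not(140<c2[i][0]<450 and 100<c2[i][1]<300):continue
        q=P[l2==i];hz=np.median(q[:,2]);rr=cv2.minAreaRect((q[:,:2]*1000).astype(np.float32));print(nm,c2[i].round(1),s2[i,4],hz.round(4),rr)
# dark objects
dk=((I.max(-1)<60)).astype(np.uint8)
n2,l2,s2,c2=cv2.connectedComponentsWithStats(dk)
for i in range(1,n2):
    if s2[i,4]>80 and 140<c2[i][0]<380 and 100<c2[i][1]<240:
        zz=np.median(P[l2==i][:,2]);print('dark',s2[i],c2[i].round(1),zz.round(4),onplane(c,c2[i],zz))
x=cv2.resize(I[100:290,230:450,::-1],None,fx=3.6,fy=3.1,interpolation=cv2.INTER_CUBIC);cv2.imwrite('pics/crop.png',x[:589])
E
```

```text
shelf ((556.2496337890625, 15.64178466796875), (619.7560424804688, 239.9839324951172), 84.43992614746094)
yaw -5.5600705 [array([540.92417526, 167.84274483]), array([ 511.85738373, -130.74581718])]
hi [207.  156.1] 230 0.1184 ((622.3057250976562, 164.40316772460938), (61.197113037109375, 60.74583053588867), 0.13641047477722168)
hi [263.  163.7] 249 0.1236 ((600.6390991210938, -3.516324996948242), (52.423553466796875, 47.848270416259766), 0.553624153137207)
hi [307.3 192. ] 551 0.1494 ((515.6366577148438, -133.01646423339844), (134.99758911132812, 34.98524475097656), 27.481494903564453)
top [307.3 191.8] 540 0.1495 ((515.6366577148438, -133.01646423339844), (134.99758911132812, 34.98524475097656), 27.481494903564453)
dark [255 156  17  18 238] [263.1 164.2] 0.1236 [[ 0.59847497 -0.00382989  0.12356431]]
dark [197 175  20  19 301] [206.4 184. ] 0.1067 [[0.53893523 0.1660098  0.10670265]]
dark [291 175  24  41 227] [300.8 195.6] 0.1095 [[ 0.50680824 -0.11831561  0.10952901]]
```

View pics/crop.png

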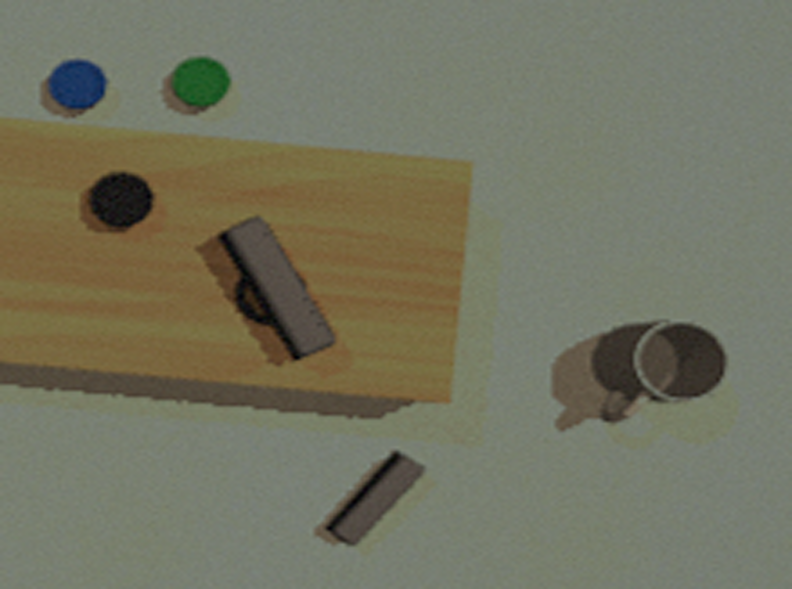

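The crop shows the stapler's arm running from (240,225) to (315,350), with the port's ring peeking out at (250,300). Shelf size, heights and both port positions match the given geometry, so I'll move to hover over the stapler.

```bash
cat >> h.py <<'E'
def to(p,yaw):
    "delta to bring TCP to p with tool x at world yaw (deg), pointing down"
    s=get_state(); A=R.from_quat(s['eef_rot']); T=R.from_euler('z',yaw,degrees=True)*R.from_euler('x',180,degrees=True)
    print('d',A.inv().apply(np.array(p)-s['tool_pos']).round(4),'r',(A.inv()*T).as_rotvec().round(4),'clock',round(s['clock'],2))
E
python3 -c "
from h import *
to([.5156,-.133,.2],27.5)"
```

```text
d [ 0.4602 -0.3564  0.0385] r [-0.0016 -0.     -0.2051] clock 0.1
```

Units first: shifts go in mm and turns go in units of 0.1 rad. So 0.46 m is 460, -0.356 m is -356, -0.205 rad is -2.05.

Request:
hand_motion(rows=[[[1,460,-356,0,0,0,-2.05],[1,460,-356,0,0,0,-2.05],[1,460,-356,0,0,0,-2.05],[1,460,-356,0,0,0,-2.05],[1,460,-356,0,0,0,-2.05],[1,460,-356,0,0,0,-2.05],[1,460,-356,0,0,0,-2.05],[1,460,-356,0,0,0,-2.05],[1,460,-356,0,0,0,-2.05],[1,460,-356,0,0,0,-2.05]]], grip_force=15)

```text
clock: 1.1
tool_pos: [0.4679, -0.198, 0.2386]
eef_rot: [0.971, 0.238, -0.0, -0.0]
contact_force: [0.1, -0.3, 0.7]
opening: 0.996
finger_force: 0.0
```

```bash
python3 -c "
from h import *
to([.5156,-.133,.2],27.5)"
```

```text
d [ 0.0723 -0.0356  0.0385] r [-0.0001  0.0004 -0.0003] clock 1.1
```

Scaled: 0.0723 m is 72.3, 0.04 m is 40.

Request:
hand_motion(rows=[[[1,40,-20,10,0,0,0],[1,72.3,-35.6,30,0,0,0],[1,72.3,-35.6,30,0,0,0],[1,72.3,-35.6,30,0,0,0]]])

```text
clock: 1.5
tool_pos: [0.5144, -0.1341, 0.208]
eef_rot: [0.971, 0.239, -0.001, -0.0]
contact_force: [-0.2, 0.4, 0.3]
opening: 1.0
finger_force: 0.0
```

```bash
python3 - <<'E'
from h import *
c=cam('wrist');I,D=snapshot('wrist');cv2.imwrite('pics/w1.png',I[:,:,::-1]);P=cloud(c,D)
print(-c[1].T@c[2], D[D>0].min())
m=((P[...,2]>.135)&(P[...,2]<.165)&(D>0)).astype(np.uint8)
n,l,s,ce=cv2.connectedComponentsWithStats(m)
for i in range(1,n):
    if s[i,4]>400: q=P[l==i];print(s[i],np.median(q[:,2]),cv2.minAreaRect((q[:,:2]*1000).astype(np.float32)))
to([.5156,-.133,.118],27.5)
E
```

```text
[ 0.58509873 -0.09759001  0.35389941] 0.06812324
[ 227  101   56  191 9657] 0.15067248041523845 ((516.1723022460938, -133.86923217773438), (135.11627197265625, 34.101348876953125), 28.074764251708984)
d [ 0.0027 -0.0016  0.0905] r [ 0.      0.0017 -0.0007] clock 1.55
```

View pics/w1.png

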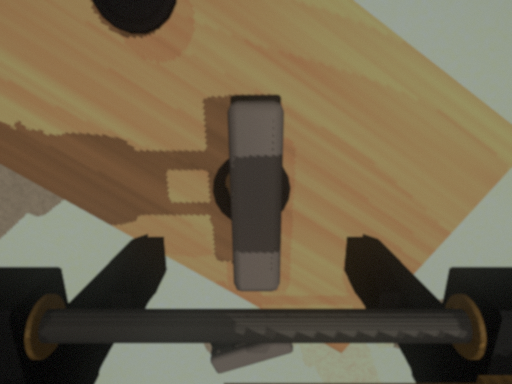

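The wrist view shows the stapler upright between the fingers, from (256,97) to (256,290), with the flange showing at both sides around (252,188). It agrees with the top view within 1 mm, so I'll descend and grip.

Scaled: 0.09 m is 90, 0.06 m is 60.

Request:
hand_motion(rows=[[[1,2,-1,30,0,0,0],[1,2,-1,60,0,0,0],[1,2,-1,90,0,0,0],[1,2,-1,90,0,0,0],[0.3,2,-1,90,0,0,0],[0.3,2,-1,90,0,0,0],[0.3,2,-1,90,0,0,0],[0,2,-1,90,0,0,0],[0,2,-1,90,0,0,0],[0,2,-1,90,0,0,0]]], grip_force=20)

```text
clock: 2.55
tool_pos: [0.5163, -0.133, 0.1191]
eef_rot: [0.971, 0.238, 0.0, 0.0]
contact_force: [-1.4, -0.4, -1.2]
opening: 0.477
finger_force: 0.0
```

```bash
python3 -c "
from h import *
s=get_state();print(s['tool_pos'],s['opening']*88,s['finger_force'])"
```

```text
[ 0.5163391  -0.13298196  0.11906116] 41.96709096640352 0.0
```

Request:
hand_motion(rows=[[[0,0,0,0,0,0,0],[0,0,0,0,0,0,0],[0,0,0,0,0,0,0],[0,0,0,0,0,0,0],[0,0,0,0,0,0,0],[0,0,0,-10,0,0,0],[0,0,0,-25,0,0,0],[0,0,0,-40,0,0,0],[0,0,0,-40,0,0,0]]], grip_force=20)

```text
clock: 3.45
tool_pos: [0.517, -0.133, 0.1604]
eef_rot: [0.971, 0.238, 0.001, 0.001]
contact_force: [0.6, -0.2, -2.3]
opening: 0.377
finger_force: 20.0
```

```bash
python3 - <<'E'
from h import *
s=get_state();print(s['tool_pos'],s['opening']*88,s['finger_force'])
a=np.radians(-5.56);ex=np.array([np.cos(a),np.sin(a)]);ey=np.array([-ex[1],ex[0]])
t=np.array([.5562,.0156])+0.0*ex-.252*ey;print(t)
to([*t,s['tool_pos'][2]],-5.5)
E
```

```text
[ 0.51704043 -0.13302013  0.16036726] 33.16435513794664 19.989162012934685
[ 0.5317842  -0.23521441]
d [-0.0341  0.0975  0.0001] r [ 0.001  -0.0028  0.5758] clock 3.45
```

Scaled: 0.0975 m is 97.5, 0.07 m is 70, 0.576 rad is 5.76.

Request:
hand_motion(rows=[[[0,-8,20,0,0,0,1.2],[0,-16,44,0,0,0,2.6],[0,-25,70,0,0,0,4],[0,-34,97.5,0,0,0,5.4],[0,-34,97.5,15,0,0,5.76],[0,-34,97.5,28,0,0,5.76],[0,-34,97.5,34,0,0,5.76],[0,-34,97.5,34,0,0,5.76]]], grip_force=20)

```text
clock: 4.25
tool_pos: [0.53, -0.2335, 0.1232]
eef_rot: [0.999, -0.047, -0.002, -0.001]
contact_force: [-0.8, -0.2, -3.4]
opening: 0.38
finger_force: 20.0
```

```bash
python3 - <<'E'
from h import *
s=get_state();print(s['tool_pos'],s['contact_force'])
to([.5318,-.2352,.1165],-5.5)
E
```

```text
[ 0.53002063 -0.2334821   0.12323495] [-0.78761065 -0.20516275 -3.40644117]
d [0.002  0.0016 0.0067] r [-0.0018  0.0033  0.0022] clock 4.25
```

Scaled: 0.006 m is 6, 0.0055 m is 5.5.

Request:
hand_motion(rows=[[[0,1,0,1.5,0,0,0],[0,1,0,3,0,0,0],[0,1,0,4.5,0,0,0],[0,1,0,5.5,0,0,0],[0,1,0,6,0,0,0],[0,1,0,6,0,0,0]]])

```text
clock: 4.85
tool_pos: [0.532, -0.2353, 0.1188]
eef_rot: [0.999, -0.048, 0.0, 0.0]
contact_force: [-0.6, -1.0, -2.4]
opening: 0.376
finger_force: 20.0
```

Scaled: 0.001 m is 1, 0.0005 m is 0.5.

Request:
hand_motion(rows=[[[0,0,0,0.5,0,0,0],[0,0,0,1,0,0,0],[0,0,0,1,0,0,0]]])

```text
clock: 5.15
tool_pos: [0.532, -0.2353, 0.1177]
eef_rot: [0.999, -0.048, -0.0, 0.0]
contact_force: [-0.4, 0.3, -2.3]
opening: 0.375
finger_force: 20.0
```

Request:
hand_motion(rows=[[[0,0,0,0.5,0,0,0],[0,0,0,1,0,0,0],[0,0,0,1,0,0,0]]])

```text
clock: 5.45
tool_pos: [0.532, -0.2353, 0.1167]
eef_rot: [0.999, -0.048, 0.0, 0.0]
contact_force: [-0.1, 0.5, -2.4]
opening: 0.379
finger_force: 20.0
```

Scaled: 0.0006 m is 0.6, 0.0003 m is 0.3.

Request:
hand_motion(rows=[[[0,0,0,0.3,0,0,0],[0,0,0,0.6,0,0,0],[0,0,0,0.6,0,0,0]]])

```text
clock: 5.75
tool_pos: [0.5321, -0.2353, 0.1164]
eef_rot: [0.999, -0.048, 0.0, 0.0]
contact_force: [0.1, -0.1, 0.1]
opening: 0.378
finger_force: 20.0
```

The weight is off the tool at the expected height. I'll release, lift and look at the port.

Scaled: -0.09 m is -90, -0.05 m is -50.

Request:
hand_motion(rows=[[[0.5,0,0,0,0,0,0],[0.7,0,0,0,0,0,0],[0.85,0,0,0,0,0,0],[0.85,0,0,0,0,0,0],[0.85,0,0,0,0,0,0],[0.85,0,0,-20,0,0,0],[0.85,0,0,-50,0,0,0],[0.85,0,0,-90,0,0,0]]])

```text
clock: 6.55
tool_pos: [0.5308, -0.2347, 0.2058]
eef_rot: [0.999, -0.048, -0.002, -0.001]
contact_force: [0.2, -0.0, 0.1]
opening: 0.854
finger_force: 0.0
```

```bash
python3 -c "
from h import *
to([.48,-.135,.25],-5.5)"
```

```text
d [-0.0603 -0.0944 -0.0439] r [-0.001   0.0037 -0.    ] clock 6.55
```

Scaled: -0.092 m is -92, -0.07 m is -70.

Request:
hand_motion(rows=[[[1,-30,-40,-40,0,0,0],[1,-45,-70,-40,0,0,0],[1,-45,-92,-40,0,0,0],[1,-45,-92,-40,0,0,0],[1,-45,-92,-40,0,0,0]]])

```text
clock: 7.05
tool_pos: [0.4963, -0.1398, 0.2462]
eef_rot: [0.999, -0.048, 0.0, 0.0]
contact_force: [0.1, 0.3, 0.0]
opening: 1.002
finger_force: 0.0
```

```bash
python3 - <<'E'
from h import *
c=cam('wrist');I,D=snapshot('wrist');cv2.imwrite('pics/w2.png',I[:,:,::-1]);P=cloud(c,D);np.savez('w2.npz',I=I,D=D,P=P)
print(get_state()['tool_pos'])
dk=(I.max(-1)<55).astype(np.uint8);n,l,s,ce=cv2.connectedComponentsWithStats(dk)
for i in range(1,n):
    if s[i,4]>300:
        q=P[l==i];print(s[i],ce[i].round(1),np.median(q[:,2]).round(4),onplane(c,ce[i],.1025).round(4))
m=((P[...,2]>.135)&(P[...,2]<.165)&(D>0)).astype(np.uint8);n,l,s,ce=cv2.connectedComponentsWithStats(m)
for i in range(1,n):
    if s[i,4]>400: q=P[l==i];print('st',s[i],np.median(q[:,2]),cv2.minAreaRect((q[:,:2]*1000).astype(np.float32)))
T,DT=snapshot('top');cv2.imwrite('pics/top1.png',T[:,:,::-1]);np.savez('top1.npz',I=T,D=DT)
E
```

```text
[ 0.49614782 -0.14071326  0.24600196]
[  30   30   72   74 4095] [65.3 66.4] 0.1241 [[0.6031 0.0046 0.1025]]
[ 337   38   29  171 2388] [349.4 119.4] 0.1085 [[ 0.5385 -0.2255  0.1025]]
[ 211  126   67   66 1821] [244.1 160.2] 0.1023 [[ 0.5118 -0.1323  0.1025]]
[    0   235   512   149 27022] [260.5 312.8] 0.3195 [[ 0.3503 -0.1322  0.1025]]
st [ 346   33   68  183 8605] 0.1479923180490623 ((532.4676513671875, -234.6883544921875), (33.40424728393555, 134.251220703125), 85.06159210205078)
```

View pics/w2.png

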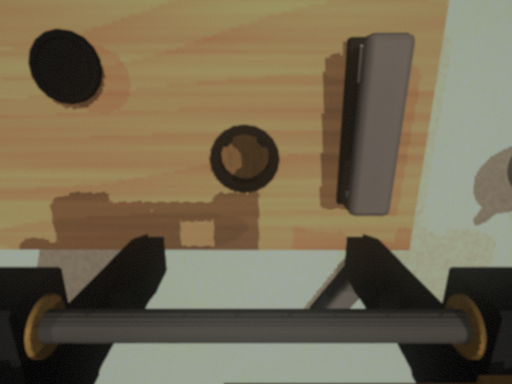

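The wrist view shows the stapler standing upright at (380,125), the open port unobstructed at (244,159) and the cap at (65,67). I'll fit the port and cap more precisely.

```bash
python3 - <<'E'
from h import *
def fit(c,m,z,nm):
    co=max(cv2.findContours(m,cv2.RETR_EXTERNAL,cv2.CHAIN_APPROX_NONE)[0],key=cv2.contourArea)
    h=onplane(c,cv2.convexHull(co)[:,0],z)[:,:2].astype(np.float32)*1000
    p=onplane(c,co[:,0],z)[:,:2].astype(np.float32)*1000
    print(nm,cv2.fitEllipse(p),cv2.minEnclosingCircle(h))
c=cam('wrist');I=np.load('w2.npz')['I'];dk=(I.max(-1)<55).astype(np.uint8)
for nm,(x,y,w,h),z in[('cap',(20,20,95,95),.124),('port',(200,116,90,85),.1025)]:
    m=np.zeros_like(dk);m[y:y+h,x:x+w]=dk[y:y+h,x:x+w];fit(c,m,z,'w '+nm)
c=cam('top');I=np.load('top1.npz')['I'];dk=(I.max(-1)<60).astype(np.uint8)
n,l,s,ce=cv2.connectedComponentsWithStats(dk)
for i in range(1,n):
    if s[i,4]>60 and 180<ce[i][0]<330 and 140<ce[i][1]<215: fit(c,(l==i).astype(np.uint8),.124 if abs(ce[i][1]-164)<6 else .1025,'top %s'%ce[i])
E
```

```text
w cap ((600.25927734375, -8.536951065063477), (51.20640563964844, 52.82512283325195), 152.85667419433594) ((600.3638916015625, -8.706232070922852), 26.732933044433594)
w port ((512.2955932617188, -133.7008514404297), (57.82013702392578, 57.99966049194336), 131.73648071289062) ((512.2606811523438, -133.6915283203125), 29.537935256958008)
top [263.16017316 164.18614719] ((598.3392333984375, -3.863196611404419), (48.800575256347656, 49.06925964355469), 78.71659851074219) ((597.8486328125, -4.055169105529785), 26.021217346191406)
top [206.36912752 183.97315436] ((539.4104614257812, 166.53831481933594), (56.111351013183594, 56.505802154541016), 56.098670959472656) ((539.301025390625, 166.34457397460938), 29.437625885009766)
```

```bash
python3 -c "
from h import *
to([.595,-.006,.21],-5.5)"
```

```text
d [ 0.0852 -0.1442  0.0357] r [ 0.0012  0.0002 -0.0024] clock 7.15
```

Request:
hand_motion(rows=[[[1,85,-144,36,0,0,0],[1,85,-144,36,0,0,0],[1,85,-144,36,0,0,0],[1,85,-144,36,0,0,0],[1,85,-144,36,0,0,0],[1,85,-144,36,0,0,0]]])

```text
clock: 7.75
tool_pos: [0.5942, -0.0063, 0.2094]
eef_rot: [0.999, -0.049, -0.001, 0.001]
contact_force: [0.6, -1.2, -0.2]
opening: 1.0
finger_force: 0.0
```

```bash
cat >> h.py <<'E'
def fit(c,m,z,nm):
    co=max(cv2.findContours(m,cv2.RETR_EXTERNAL,cv2.CHAIN_APPROX_NONE)[0],key=cv2.contourArea)
    p=onplane(c,co[:,0],z)[:,:2].astype(np.float32)*1000
    e=cv2.fitEllipse(p);print(nm,np.round(e[0],1),np.round(e[1],1));return e[0]
def blobs(I,th=55,lo=1000,hi=12000):
    n,l,s,ce=cv2.connectedComponentsWithStats((I.max(-1)<th).astype(np.uint8))
    return [((l==i).astype(np.uint8),s[i],ce[i]) for i in range(1,n) if lo<s[i,4]<hi]
E
python3 - <<'E'
from h import *
c=cam('wrist');I,D=snapshot('wrist');cv2.imwrite('pics/w3.png',I[:,:,::-1]);P=cloud(c,D)
for m,s,ce in blobs(I): print(s,ce.round(1),np.median(P[m>0][:,2]).round(4));fit(c,m,.124,'f')
print(get_state()['tool_pos']);to([.600,-.006,.113],-5.5)
E
```

```text
[ 216  153   71   69 3854] [251.4 187.1] 0.124
f [601.1  -5. ] [50.8 52. ]
[ 0.59392233 -0.00709101  0.20981083]
d [ 0.006  -0.0019  0.0968] r [ 0.0022  0.001  -0.0035] clock 7.8
```

Scaled: 0.0968 m is 96.8, 0.0064 m is 6.4.

Request:
hand_motion(rows=[[[1,6.4,-3,35,0,0,0],[1,6.4,-3,70,0,0,0],[0.7,6.4,-3,90,0,0,0],[0.7,6.4,-3,96.8,0,0,0],[0.7,6.4,-3,96.8,0,0,0]]], grip_force=10)

```text
clock: 8.3
tool_pos: [0.6004, -0.0039, 0.1131]
eef_rot: [0.999, -0.049, -0.001, 0.001]
contact_force: [0.4, -0.4, 0.2]
opening: 0.755
finger_force: 0.0
```

Request:
hand_motion(rows=[[[0.5,0,0,0,0,0,0],[0.5,0,0,0,0,0,0],[0.5,0,0,0,0,0,0],[0.5,0,0,0,0,0,0],[0.5,0,0,0,0,0,0],[0.5,0,0,0,0,0,0]]], grip_force=10)

```text
clock: 8.9
tool_pos: [0.6021, -0.0024, 0.1147]
eef_rot: [0.999, -0.048, 0.001, 0.0]
contact_force: [-0.5, -1.4, 6.7]
opening: 0.604
finger_force: 10.0
```

Request:
hand_motion(rows=[[[0.5,0,0,0,0,0,0],[0.5,0,0,-5,0,0,0],[0.5,0,0,-15,0,0,0],[0.5,0,0,-30,0,0,0],[0.5,0,0,-40,0,0,0],[0.5,0,0,-40,0,0,0],[0.5,0,0,-40,0,0,0]]], grip_force=15)

```text
clock: 9.6
tool_pos: [0.6011, -0.0017, 0.1535]
eef_rot: [0.999, -0.048, 0.0, -0.0]
contact_force: [-0.5, -1.2, -1.4]
opening: 0.606
finger_force: 15.0
```

```bash
python3 - <<'E'
from h import *
c=cam('wrist');I,D=snapshot('wrist');cv2.imwrite('pics/w4.png',I[:,:,::-1]);P=cloud(c,D)
print(get_state()['tool_pos'],get_state()['opening']*88,get_state()['contact_force'])
for y,x in [(y,x) for y in(180,200,220,240) for x in(225,250,275)]: print(x,y,I[y,x],P[y,x].round(4))
E
```

```text
[ 0.60080243 -0.0017274   0.15301933] 52.79643938993375 [-0.07958174 -0.7015456  -0.97337795]
225 180 [163 131  87] [0.6251 0.0142 0.1004]
250 180 [162 122  81] [ 0.6233 -0.0012  0.0994]
275 180 [163 123  82] [ 0.6216 -0.0167  0.0983]
225 200 [121  88  59] [0.6121 0.0158 0.1005]
250 200 [162 139  92] [6.106e-01 1.000e-04 1.004e-01]
275 200 [162 140  92] [ 0.609  -0.0156  0.1003]
225 220 [34 28 21] [0.6235 0.0092 0.1614]
250 220 [34 29 22] [ 0.6226 -0.002   0.1619]
275 220 [39 31 26] [ 0.6221 -0.013   0.1632]
225 240 [34 29 23] [0.6139 0.0103 0.1619]
250 240 [30 22 21] [ 0.6136 -0.0011  0.1634]
275 240 [22 18 11] [ 0.6126 -0.0123  0.1635]
```

View pics/w4.png

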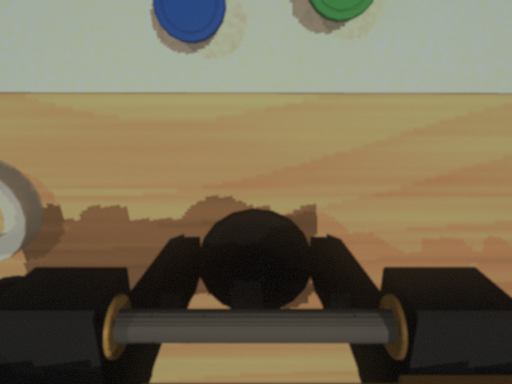

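The cap is held at its rim, with its disc at (256,260) between the fingertips, level and about 5 mm above the TCP. I'll move to just short of the port and measure both.

```bash
python3 -c "
from h import *
to([.455,-.133,.16],-5.5)"
```

```text
d [-0.1325  0.1447 -0.0069] r [ 0.0001  0.0007 -0.0001] clock 9.65
```

Scaled: 0.145 m is 145, -0.132 m is -132.

Request:
hand_motion(rows=[[[0.5,-20,20,-7,0,0,0],[0.5,-50,50,-7,0,0,0],[0.5,-80,85,-7,0,0,0],[0.5,-110,120,-7,0,0,0],[0.5,-132,145,-7,0,0,0],[0.5,-132,145,-7,0,0,0],[0.5,-132,145,-7,0,0,0],[0.5,-132,145,-7,0,0,0]]])

```text
clock: 10.45
tool_pos: [0.457, -0.1325, 0.1601]
eef_rot: [0.999, -0.047, 0.001, -0.0]
contact_force: [0.5, -0.4, -0.6]
opening: 0.597
finger_force: 15.0
```

```bash
python3 - <<'E'
from h import *
s=get_state();c=cam('wrist');I,D=snapshot('wrist');cv2.imwrite('pics/w5.png',I[:,:,::-1]);P=cloud(c,D)
A=R.from_quat(s['eef_rot']);print(s['tool_pos'],s['opening']*88)
n,l,st,ce=cv2.connectedComponentsWithStats((I.max(-1)<55).astype(np.uint8))
for i in range(1,n):
    if st[i,4]>300: print(st[i],ce[i].round(1),np.median(P[l==i][:,2]).round(4))
    if 300<st[i,4]<6000: fit(c,(l==i).astype(np.uint8),.1025,'port?')
# cap top in tool coordinates
z=P[...,2];m=(z>.15)&(z<.185)&(I.max(-1)<60);v,u=np.nonzero(m);T=A.inv().apply(P[m]-s['tool_pos'])
k=(abs(T[:,1])<.022)&(T[:,0]>-.02)&(T[:,0]<.035);T=T[k]
co=np.linalg.lstsq(np.c_[T[:,:2],np.ones(len(T))],T[:,2],rcond=None)[0];print('plane',co,len(T))
for y in(-.015,-.01,-.005,0,.005,.01,.015):
    q=T[abs(T[:,1]-y)<.002];print(y,np.percentile(q[:,0],99).round(4))
E
```

```text
[ 0.45702531 -0.13245843  0.16011428] 52.50429113650897
[ 379    0   54  191 5115] [403.6  83.5] 0.1083
port? [ 530.8 -226.7] [ 18.1 134.6]
[222 108  65  63 616] [260.7 150.3] 0.0997
port? [ 514.8 -133.3] [42.9 53.7]
[    0   210   512   174 43479] [251.5 305.7] 0.2368
plane [ 0.00940957 -0.00135985 -0.0091622 ] 7781
-0.015 0.021
-0.01 0.0236
-0.005 0.0247
0 0.0254
0.005 0.0249
0.01 0.0236
0.015 0.0213
```

View pics/w5.png

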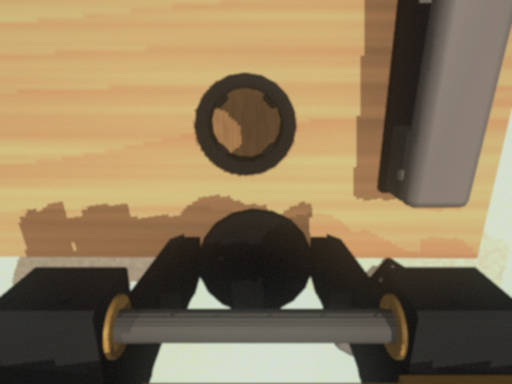

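The wrist view shows the port ring at (246,124), clear of the stapler, and the level cap at (256,260). The ring is brighter here, so I'll refit it with a higher threshold.

```bash
python3 - <<'E'
from h import *
s=get_state();c=cam('wrist');I,D=snapshot('wrist');p=s['tool_pos'];A=R.from_quat(s['eef_rot'])
for th in(70,80,90):
    dk=(I.max(-1)<th).astype(np.uint8);m=np.zeros_like(dk);m[60:186,185:307]=dk[60:186,185:307]
    e=fit(c,m,.1025,th)
# cap outline front arc in image, rays onto the disc top plane
dk=(I.max(-1)<70).astype(np.uint8);z=p[2]+.0092
ed=[(u,int(np.argmax(dk[190:260,u]>0))+190) for u in range(215,300,5)]
q=onplane(c,ed,z);q=A.inv().apply(q-p)[:,:2]*1000
x=np.linalg.lstsq(np.c_[2*q,np.ones(len(q))],(q**2).sum(1),rcond=None)[0];print('cap in tool',x[:2],np.sqrt(x[2]+x[0]**2+x[1]**2), 'fixedR x',np.mean(q[:,0]-np.sqrt(27**2-(q[:,1]-x[1])**2)))
to([e[0]/1e3,e[1]/1e3,.125],-5.5)
E
```

```text
70 [ 512.3 -132.1] [58.6 58.7]
80 [ 512.3 -132. ] [59.  59.1]
90 [ 512.3 -132. ] [59.3 59.4]
cap in tool [0.15612949 0.32559058] 26.318229115818795 fixedR x -0.599242689092168
d [ 0.055  -0.0054  0.0352] r [-0.0006 -0.0008  0.0022] clock 10.55
```

Scaled: 0.055 m is 55, 0.035 m is 35.

Request:
hand_motion(rows=[[[0.5,30,-3,10,0,0,0],[0.5,55,-5.5,20,0,0,0],[0.5,55,-5.5,35,0,0,0],[0.5,55,-5.5,35,0,0,0],[0.5,55,-5.5,35,0,0,0],[0.5,55,-5.5,35,0,0,0]]])

```text
clock: 11.15
tool_pos: [0.511, -0.1331, 0.1258]
eef_rot: [0.999, -0.048, 0.0, 0.0]
contact_force: [0.4, -0.6, -0.6]
opening: 0.606
finger_force: 15.0
```

```bash
python3 -c "
from h import *
to([.5123,-.132,.108],-5.5)"
```

```text
d [ 0.0012 -0.0012  0.0178] r [ 0.0002 -0.0002  0.0001] clock 11.15
```

Scaled: -0.001 m is -1, 0.001 m is 1.

Request:
hand_motion(rows=[[[0.5,1,-1,3,0,0,0],[0.5,1,-1,6,0,0,0],[0.5,1,-1,9,0,0,0],[0.5,1,-1,12,0,0,0],[0.5,1,-1,15,0,0,0],[0.5,1,-1,15,0,0,0]]])

```text
clock: 11.75
tool_pos: [0.5121, -0.1322, 0.1099]
eef_rot: [0.999, -0.048, -0.0, -0.0]
contact_force: [0.6, 0.0, -0.3]
opening: 0.604
finger_force: 15.0
```

Request:
hand_motion(rows=[[[0.5,0,0,1,0,0,0],[0.5,0,0,2,0,0,0],[0.5,0,0,2,0,0,0]]])

```text
clock: 12.05
tool_pos: [0.5126, -0.1322, 0.1084]
eef_rot: [0.999, -0.048, 0.0, -0.0]
contact_force: [0.9, 1.2, -0.5]
opening: 0.604
finger_force: 15.0
```

Request:
hand_motion(rows=[[[0.5,0,0,1,0,0,0],[0.5,0,0,1.5,0,0,0],[0.5,0,0,1.5,0,0,0]]])

```text
clock: 12.35
tool_pos: [0.5128, -0.1323, 0.1071]
eef_rot: [0.999, -0.048, 0.001, -0.0]
contact_force: [1.1, 1.8, 1.7]
opening: 0.601
finger_force: 15.0
```

Contact with the tongues at the expected height. I'll release, rise and look before pressing.

Scaled: -0.1 m is -100, -0.06 m is -60.

Request:
hand_motion(rows=[[[0.65,0,0,0,0,0,0],[0.75,0,0,0,0,0,0],[0.8,0,0,0,0,0,0],[0.8,0,0,0,0,0,0],[0.8,0,0,-20,0,0,0],[0.8,0,0,-60,0,0,0],[0.8,-20,0,-100,0,0,0],[0.8,-20,0,-100,0,0,0],[0.3,-20,0,-100,0,0,0]]])

```text
clock: 13.25
tool_pos: [0.4924, -0.1306, 0.2074]
eef_rot: [0.999, -0.048, 0.001, 0.0]
contact_force: [0.5, -0.2, -0.3]
opening: 0.738
finger_force: 0.0
```

```bash
python3 - <<'E'
from h import *
c=cam('wrist');I,D=snapshot('wrist');cv2.imwrite('pics/w6.png',I[:,:,::-1]);P=cloud(c,D)
s=get_state();print(s['tool_pos'],s['opening'])
z=P[...,2];m=((z>.110)&(z<.125)&(I.max(-1)<70)&(abs(P[...,0]-.512)<.04)&(abs(P[...,1]+.132)<.04))
q=P[m];print(len(q),np.median(q[:,2]),'plane',np.linalg.lstsq(np.c_[q[:,:2]-[.512,-.132],np.ones(len(q))],q[:,2],rcond=None)[0])
fit(c,m.astype(np.uint8),np.median(q[:,2]),'cap')
E
```

```text
[ 0.49213613 -0.13040762  0.206465  ] 0.6877609856228356
4032 0.11709412128863253 plane [ 0.00513997 -0.00622227  0.11706303]
cap [ 512.8 -131.9] [52.2 52.4]
```

View pics/w6.png

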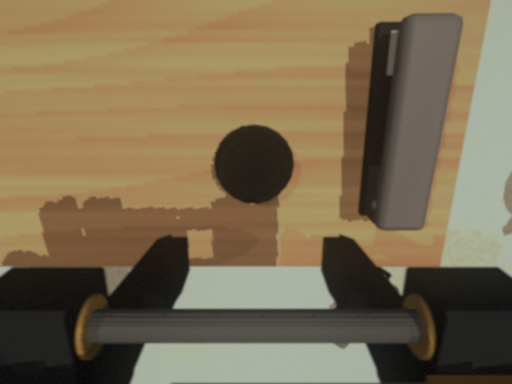

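The cap sits level in the port at (255,163), its top at 117 mm as expected when resting on the tongues. I'll shut the fingers and press.

Scaled: 0.06 m is 60, 0.03 m is 30.

Request:
hand_motion(rows=[[[0,10,1,30,0,0,0],[0,20.5,1,60,0,0,0],[0,20.5,1,60,0,0,0],[0,20.5,1,60,0,0,0],[0,20.5,1,60,0,0,0],[0,20.5,1,60,0,0,0],[0,20.5,1,60,0,0,0],[0,20.5,1,60,0,0,0],[0,20.5,1,60,0,0,0],[0,20.5,1,60,0,0,0]]], grip_force=20)

```text
clock: 14.3
tool_pos: [0.5127, -0.1335, 0.147]
eef_rot: [0.999, -0.048, 0.0, 0.0]
contact_force: [-0.5, -0.0, -0.0]
opening: 0.005
finger_force: 0.0
```

```bash
python3 -c "
from h import *
to([.5128,-.1319,.117],-5.5)"
```

```text
d [-0.     -0.0016  0.03  ] r [ 0.0001 -0.0004 -0.0002] clock 14.3
```

Scaled: 0.032 m is 32, 0.03 m is 30.

Request:
hand_motion(rows=[[[0,0,-1.5,10,0,0,0],[0,0,-1.5,20,0,0,0],[0,0,-1.5,27,0,0,0],[0,0,-1.5,30,0,0,0],[0,0,-1.5,32,0,0,0],[0,0,-1.5,32,0,0,0]]])

```text
clock: 14.9
tool_pos: [0.5126, -0.1319, 0.1144]
eef_rot: [0.999, -0.048, -0.0, 0.0]
contact_force: [0.6, -0.0, -0.1]
opening: 0.005
finger_force: 0.0
```

Request:
hand_motion(rows=[[[0,0,0,1,0,0,0],[0,0,0,2,0,0,0],[0,0,0,2,0,0,0]]])

```text
clock: 15.2
tool_pos: [0.5127, -0.1319, 0.1127]
eef_rot: [0.999, -0.048, -0.0, 0.0]
contact_force: [-0.7, 0.1, -0.3]
opening: 0.005
finger_force: 0.0
```

```bash
python3 - <<'E'
from h import *
s=get_state();c=cam('wrist');I,D=snapshot('wrist');cv2.imwrite('pics/w7.png',I[:,:,::-1]);P=cloud(c,D)
print(s['tool_pos'],s['contact_force'],s['moment'])
z=P[...,2];m=((z>.104)&(z<.13)&(I.max(-1)<70)&(abs(P[...,0]-.525)<.02)&(abs(P[...,1]+.132)<.02))
q=P[m];print(len(q),np.percentile(q[:,2],[5,25,50,75,95]),'plane',np.linalg.lstsq(np.c_[q[:,:2]-[.512,-.132],np.ones(len(q))],q[:,2],rcond=None)[0])
w=(I.min(-1)>60)&(abs(P[...,0]-.58)<.03)&(abs(P[...,1]+.132)<.05);print('shelf',np.median(z[w]))
E
```

```text
[ 0.51270531 -0.13193369  0.11267001] [-0.71539849  0.07231617 -0.31439766] [ 0.02156916  0.0177616  -0.02360119]
4055 [0.11033333 0.11159173 0.11217797 0.11485967 0.12737828] plane [-0.37007424  0.01096169  0.11989332]
shelf 0.10012874781576808
```

View pics/w7.png

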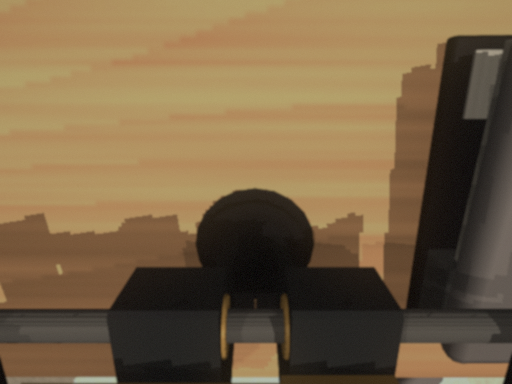

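The wrist view shows the cap level at (255,240) under the fingertips. Its top is at about 112 mm, which is the click point with 5 mm to go, so I'll keep pressing down to the flange.

Scaled: 0.003 m is 3, 0.002 m is 2.

Request:
hand_motion(rows=[[[0,0,0,1,0,0,0],[0,0,0,2,0,0,0],[0,0,0,3,0,0,0],[0,0,0,3,0,0,0]]])

```text
clock: 15.65
tool_pos: [0.5126, -0.1319, 0.1096]
eef_rot: [0.999, -0.048, -0.0, -0.0]
contact_force: [-0.1, 0.4, -0.3]
opening: 0.006
finger_force: 0.0
```

Scaled: 0.003 m is 3, 0.002 m is 2.

Request:
hand_motion(rows=[[[0,0,0,1,0,0,0],[0,0,0,2,0,0,0],[0,0,0,3,0,0,0],[0,0,0,3,0,0,0]]])

```text
clock: 16.05
tool_pos: [0.5128, -0.1319, 0.1079]
eef_rot: [0.999, -0.048, 0.0, 0.0]
contact_force: [-1.9, 0.2, 11.3]
opening: 0.008
finger_force: 5.8
```

Request:
hand_motion(rows=[[[0,0,0,0.7,0,0,0],[0,0,0,1.5,0,0,0],[0,0,0,1.5,0,0,0],[0,0,0,1.5,0,0,0]]])

```text
clock: 16.45
tool_pos: [0.5128, -0.132, 0.1079]
eef_rot: [0.999, -0.048, 0.001, 0.0]
contact_force: [-4.5, 2.8, 25.0]
opening: 0.003
finger_force: 12.7
```

```bash
python3 - <<'E'
from h import *
s=get_state();print(s['tool_pos'],s['contact_force'])
c=cam('wrist');I,D=snapshot('wrist');cv2.imwrite('pics/w8.png',I[:,:,::-1]);P=cloud(c,D)
z=P[...,2];m=(abs(z-.1075)<.006)&(I.max(-1)<70)&(P[...,0]>.522)&(P[...,0]<.535)&(abs(P[...,1]+.132)<.016)
q=P[m];print(len(q),np.percentile(q[:,2],[25,50,75]),'plane',np.linalg.lstsq(np.c_[q[:,:2]-[.512,-.132],np.ones(len(q))],q[:,2],rcond=None)[0])
E
```

```text
[ 0.51275755 -0.13197068  0.10786461] [-4.54525147  2.83316139 25.01364291]
1832 [0.10695959 0.10742543 0.10789482] plane [-0.13774299  0.00645469  0.10980193]
```

```bash
python3 - <<'E'
from h import *
for n in('wrist','top','scene'):
    c=cam(n);I,D=snapshot(n);P=cloud(c,D);z=P[...,2]
    if n=='wrist':
        cv2.imwrite('pics/w9.png',cv2.resize(I[150:300,150:370,::-1],None,fx=3.5,fy=3.5,interpolation=cv2.INTER_CUBIC))
    b=(abs(P[...,1]+.132)<.026)&(I.max(-1)<75)&(z>.095)&(z<.118)
    print(n)
    for x in np.arange(.484,.546,.004):
        k=b&(abs(P[...,0]-x)<.002)
        if k.sum()>1: 
            L=k&(P[...,1]>-.126);Q=k&(P[...,1]<-.138);print(x.round(3),k.sum(),np.median(z[k]).round(4),[np.median(z[j]).round(4) for j in(L,Q) if j.any()])
E
```

```text
wrist
0.484 4 0.1029 []
0.488 11 0.1071 []
0.492 8 0.1076 []
0.5 3 0.1025 [np.float64(0.1025)]
0.504 55 0.1073 [np.float64(0.1073)]
0.508 165 0.1073 [np.float64(0.1072), np.float64(0.1074)]
0.512 243 0.1073 [np.float64(0.1075), np.float64(0.1073)]
0.516 302 0.1074 [np.float64(0.1074), np.float64(0.1074)]
0.52 672 0.1078 [np.float64(0.1073), np.float64(0.1077)]
0.524 1076 0.1076 [np.float64(0.1077), np.float64(0.1074)]
0.528 845 0.1071 [np.float64(0.107), np.float64(0.107)]
0.532 794 0.107 [np.float64(0.107), np.float64(0.1067)]
0.536 767 0.1064 [np.float64(0.104), np.float64(0.1035)]
0.54 467 0.1027 [np.float64(0.1025), np.float64(0.1027)]
0.544 19 0.1025 []
top
0.484 9 0.0994 [np.float64(0.0993)]
scene
0.484 2 0.1019 [np.float64(0.1021), np.float64(0.1017)]
0.488 2 0.103 [np.float64(0.1067), np.float64(0.0994)]
0.496 2 0.1077 [np.float64(0.1077)]
0.5 5 0.1092 [np.float64(0.1094), np.float64(0.1057)]
0.504 3 0.1091 [np.float64(0.1091)]
0.508 5 0.1087 [np.float64(0.1084), np.float64(0.1088)]
0.512 7 0.109 [np.float64(0.1093), np.float64(0.108)]
0.516 13 0.1083 [np.float64(0.1074), np.float64(0.1077)]
0.52 21 0.111 [np.float64(0.1103), np.float64(0.1083)]
0.524 12 0.109 [np.float64(0.1088), np.float64(0.1092)]
0.528 13 0.1082 [np.float64(0.1099), np.float64(0.1068)]
0.532 13 0.1083 [np.float64(0.1083), np.float64(0.1068)]
0.536 17 0.1059 [np.float64(0.1069), np.float64(0.1058)]
0.54 9 0.1032 [np.float64(0.1026), np.float64(0.1029)]
0.544 2 0.105 [np.float64(0.105)]
```

View pics/w9.png

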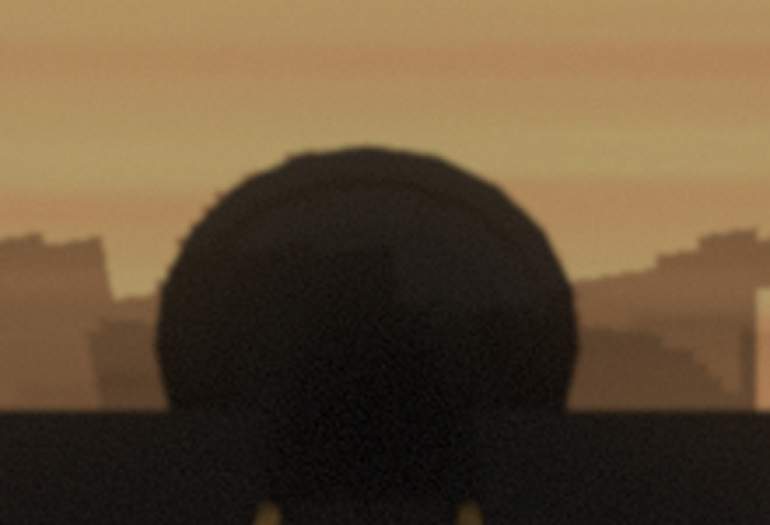

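The crop shows the cap concentric on the flange under the fingers, centred at about (365,330). Its top reads 107.0–107.8 mm front to back, so it is flat and home, and the push is holding at 25 N.

```bash
python3 -c "
from h import *
s=get_state();print(s['tool_pos'],s['contact_force']);print(finish_job())"
```

```text
[ 0.51282443 -0.13192417  0.1078756 ] [-4.53450285  2.17981775 26.22166885]
the job is handed in; nothing more can be done
None
```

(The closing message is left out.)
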